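# Unlatch a benchtop centrifuge lid and hold it open

## Robot

A 7-joint arm with a two-finger parallel gripper is mounted at the origin on the work surface. World frame = base frame: x ahead of the robot, y to its left, z up, the work surface at z = 0. Lengths are in m, angles in rad, forces in N, time in s.
With the tool pointing down it reaches from about 0.4 to 0.85 m from the base axis. Payload 6.9 kg.
Tool frame: the origin (TCP) lies at the very end of the fingers, on their centre line; the grasp point (between the pads) lies ctrl.grip_point_offset behind it (ctrl.grip_point_offset is the distance from the TCP to the grasp point, in m); z points along the fingers, y is the direction in which the jaws open and shut (so a half turn about z gives the same grasp; the last joint's range is limited). The gripper opens to 85 mm and grips with 20 to 120 N. Pads are 22 mm wide; open, the fingers measure 114 mm over their backs; the gripper's body (76 mm by 85 mm) begins 54 mm behind the grasp point. The pads swing forward as they close: fully open they stand 13 mm farther back than shut.
Start: joints at [-1.071, 0.507, -0.238, 1.5, 0.126, 1.149, -0.155], TCP at [0.24, 0.577, 0.231] pointing down, gripper open.
Joint ranges: [-3.08, 3.08], [-0.24, 2.05], [-1.43, 1.35], [0, 2.5], [-1.52, 4.66], [0.17, 1.96], [-2.89, 2.89]. Speed limits (rad/s): [2.39, 2.39, 3.14, 3.14, 3.14, 3.14, 3.14].

## Interface

Orientations are given as a 3x3 rotation matrix whose columns are the frame's x, y, z axes.
In Python, from rig import ctrl gives the robot as it stands.
- The arm moves only by the tool apply_moves, never from a script. Its arguments are lists of equal length, an entry for each row: "angular": the turn, a rotation vector about the tool's x, y, z in rad, a list of three; "translation": the shift along the tool's x, y, z in m, a list of three; "jaw": the finger opening in m, from 0 to 0.0854. In form: {"angular": [[wx, wy, wz], ...], "translation": [[dx, dy, dz], ...], "jaw": [jaw, ...]}. A call has 1 to 8 rows; each row shifts and turns the pose as measured when the row begins, along the tool's axes as they then stand; what a row does not reach is not made up. A row lasts 1/8 s, in which the tool goes at most 62.5 mm and 10.7 degrees, less where a joint would pass 70% of its speed; a pose out of reach is approached as far as the arm can. A call is refused whole if a number of a shift passes 0.0625 or a number of a turn 0.188, either way. A call with a gripper value outside its range is refused whole. The fingers move at their own pace and stop on an object; "squeeze" is the grip in N (left out, the last holds). Time passes only in rows, so rows that do not move let the fingers close. It gives the time, the measured TCP pose, the force and the opening at its end, in the units of the state.
- ctrl.sense(): the state, without advancing time (a new reading comes with each control period).
- ctrl.read_camera(name): name is "scene" or "top" or "wrist"; returns the picture (420x560x3 uint8, blue, green, red); there is no depth.
- ctrl.camera_info(name): a dict with "fx", "fy", "cx", "cy" (pixels), "dist" ([k1, k2, p1, p2, k3] as OpenCV has them; the pictures are not rectified), "pose" (4x4, takes a point from camera to world coordinates). Camera axes: x right, y up, looking along -z (the intrinsics and any distortion apply to the point x, -y, -z); pixel columns grow to the right and rows downward; lengths in m; the calibration is good to about 2 mm. A picture is of the moment at which its call begins: read the wrist's pose just before it. camera_info takes no time and is no camera call; for the wrist camera it gives the pose at the moment of the call.
- ctrl.sign_off(): hands the job in, once; it reports no verdict.
The state is a dict: "t": time; "qpos": joint angles; "joint_vel": joint speeds; "joint_efforts": joint torques, N m; "position": TCP position; "tool_rot": TCP orientation; "wrist_force": force on the tool from outside, world axes, zero at the start; "wrist_torque": the same for the moment, N m; "width": finger opening in m.
Only numpy, scipy, OpenCV 4.12 (cv2) and the standard library are available. Lean on these libraries where they do the work, as an engineer would, in place of code of your own. Each camera call takes 0.05 s, during which the arm holds its last target.

## Task

The run is over: pull the orange tab of the centrifuge's spring latch sideways, to the left as you face the machine, until it has let go of the ball pin, then lift the lid by it to about 30 degrees open and keep holding it there so that a colleague can take the tubes out. Do not heave on the lid while it is still latched, do not let it drop, and leave the things around the centrifuge where they are. The lid has no stay and falls shut by itself, so you finish while still holding it up.

Things in the scene. Friction and masses are not known exactly. Their poses are not given: they have to be found in the camera images.
- centrifuge: Grey-white benchtop microcentrifuge, 250 mm deep (x), 240 mm wide (y), closed lid top at 158 mm; stands fast. Origin: centre of its underside, on the bench; its +x points from its front to its back, +y to the left for someone facing its front, z up. Its front (control panel, ball pin, orange tab) looks roughly to the robot.
- lid: Dark grey lid, 0.5 to 0.9 kg, 244 x 236 x 20 mm, hinged along the housing's rear edge; a nose, 54 mm wide and 46 mm long, sticks out of its front edge over the ball pin and carries the latch. Origin in the lid's middle, 142 mm above the bench when shut; axes as the centrifuge's when shut, turning with the lid. No stay or spring: unheld it falls shut.
- lid_hinge (a joint): Opening angle of the lid, rad: 0 shut, grows as its front rises, stop at 1.25. The hinge axis runs along the centrifuge's y, 125 mm behind the centrifuge's origin (its +x) and 142 mm above the bench; the tab's grip point swings about it at 322 mm.
- latch (a joint): Travel of the spring latch, m: 0 at rest, hooked under the ball; grows as the orange tab is pulled along the lid's +y (left, facing the front); stop at 0.018. The ball is free from 0.012 on; pull nearly to the stop. Spring: 4 N at rest, 9 N at the stop; it snaps back when let go. It rides on the lid; keep it pulled until the lid is 0.1 rad open.
- latch_tab (a point): Grip point of the orange tab: an upright plate on the latch, 12 mm thick (y), 40 mm long (x), 28 mm high (127 to 155 mm over the bench when shut). The point is at mid height, 16 mm behind its front end, 24 mm before the slide's front plate; 197 mm before the centrifuge's origin. Both sides are free for fingers. Lifting it lifts the lid; it can turn between the pads.
- ball (a point): Centre of the ball of the fixed steel catch under the nose: a 20 mm ball with a flattened underside on a 9 mm neck, on a bracket on the housing's front; 146 mm in front of the centrifuge's origin, 127 mm above the bench. The latch's fork grips the neck under the ball with 1.5 mm of play.
- tip_box: Bystander: blue box of pipette tips, 122 x 84 x 68 mm, origin at the centre of its underside. Stands beside the centrifuge.
- tube_rack: Bystander: low orange rack with white-capped tubes, 126 x 86 x 38 mm, origin at the centre of its underside. Stands beside the centrifuge.
- dropper_bottle: Bystander: small amber dropper bottle, 33 mm across, 83 mm high, origin at the centre of its underside. Stands in front of the centrifuge to the left of the tab.
- pipette: Bystander: white hand pipette lying on the bench, 230 mm long, 26 mm high, origin under its middle, tip along its +x. Lies in front of the centrifuge to the right of the tab.

How it is judged:
On the way, in this order (a step that is already met when the one before it is completed fails the run):
1. the latch is pulled sideways clear of the ball while the lid is still down (value of joint latch above 0.0125 m and value of joint lid_hinge below 0.04 rad), for 0.1 s.
2. the lid is lifted off the ball (value of joint lid_hinge above 0.15 rad), for 0.1 s.
At the end, for the whole second after the job is handed in: The lid is held still by the fingers, 0.40 to 0.70 rad (23 to 40 degrees) open, at under 0.08 rad/s, with more than 0.8 N between the fingers and the lid or its latch, and neither the ball pin nor any bystander carries it (value of joint lid_hinge between 0.4 and 0.7 rad and velocity of joint lid_hinge between -0.08 and 0.08 rad/s and contact force between the fingers and lid above 0.8 N and contact force between each of centrifuge, tip_box, tube_rack, dropper_bottle, pipette and lid below 0.2 N); the arm keeps its last pose, push and grip.
It fails at once if the lid is heaved on while latched: more than 50 N between the latch and the ball pin (contact force between centrifuge and lid above 50 N).
It fails at once if the lid is let drop: it falls faster than 1 rad/s (velocity of joint lid_hinge below -1 rad/s).
It fails at once if the tip box or the tube rack is moved by more than 20 mm or tipped (distance of any of tip_box, tube_rack from where it was at the start of the episode above 0.02 m or angle between any of tip_box, tube_rack's own z axis and vertical above 0.3 rad).
It fails at once if the dropper bottle is moved by more than 20 mm or tipped (distance of dropper_bottle from where it was at the start of the episode above 0.02 m or angle between dropper_bottle's own z axis and vertical above 0.3 rad).
It fails at once if the pipette is moved by more than 20 mm (distance of pipette from where it was at the start of the episode above 0.02 m).
It also fails if it takes over 38 s, if anything falls off the work surface, if the arm or the gripper's body presses on something with over 40 N, if the wrist force passes 120 N, or if a joint passes its speed limit or range.

## Working session

There is one attempt and no reset: what is moved stays moved. The work goes in short steps, Python scripts to look and compute and a tool call to move; the robot and the scene stay as the last step left them, time stands still between calls to the robot, and variables do not carry over. Pictures are saved under pics/ and viewed, and the job is handed in when it is done.

Besides the shell and the picture viewer there is one more tool, called after "Call:" by a JSON object that holds its "method" and its "body", one argument or row to a line. apply_moves: Moves the arm, as the interface text tells. Its arguments: {"type":"object","properties":{"angular":{"type":"array"},"translation":{"type":"array"},"jaw":{"type":"array"},"squeeze":{"type":"number"}},"required":["angular","translation","jaw"]}

```bash
ls; mkdir -p pics; python3 - <<'E'
from rig import ctrl
import cv2,numpy as np
s=ctrl.sense()
print({k:np.round(v,3).tolist() for k,v in s.items()}, ctrl.grip_point_offset)
for n in ["scene","top"]:
    im=ctrl.read_camera(n); cv2.imwrite(f"pics/{n}0.png",im)
    i=ctrl.camera_info(n); print(n,i["fx"],i["cx"],i["cy"],i["dist"],np.round(i["pose"],3).tolist())
E
```

```text
pics
{'t': 0.0, 'qpos': [-1.072, 0.508, -0.238, 1.501, 0.126, 1.149, -0.155], 'joint_vel': [0.0, -0.001, -0.001, 0.001, -0.001, 0.001, -0.001], 'joint_efforts': [0.001, -62.06, -2.187, -24.964, 0.013, 0.012, 0.0], 'position': [0.24, 0.577, 0.23], 'tool_rot': [[-0.923, 0.384, -0.001], [0.384, 0.923, -0.002], [-0.0, -0.002, -1.0]], 'wrist_force': [0.43, 0.886, 0.861], 'wrist_torque': [-0.026, 0.048, -0.012], 'width': 0.085} 0.0187
scene 449.8263774252792 284.174538171863 216.17818714889225 [-0.05187898  0.          0.          0.          0.        ] [[0.591, -0.639, 0.492, 1.144], [0.807, 0.458, -0.373, -0.351], [0.012, 0.618, 0.786, 0.965], [0.0, 0.0, 0.0, 1.0]]
top 475.6149256028631 278.044057920607 208.46267759909728 [-0.0164715  0.         0.         0.         0.       ] [[-0.026, 0.996, -0.083, 0.521], [-1.0, -0.026, -0.001, 0.063], [-0.003, 0.083, 0.997, 1.028], [0.0, 0.0, 0.0, 1.0]]
```

View pics/scene0.png

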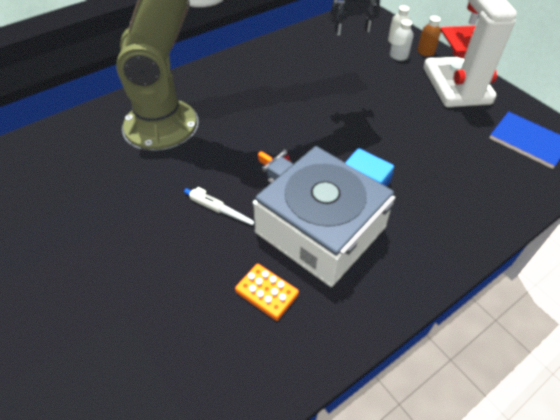

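View pics/top0.png

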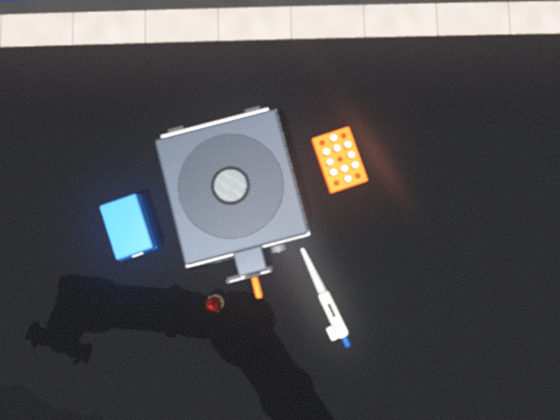

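The top view shows the lid with its nose at about (250,262), the orange tab at (257,287), the bottle's red cap at (214,302), and the pipette to the right with its tip at about (303,250). Next I measure positions.

```bash
cat > h.py <<'E'
import cv2,numpy as np
from rig import ctrl
def ray(n,uv,info=None):
    i=info or ctrl.camera_info(n); K=np.array([[i["fx"],0,i["cx"]],[0,i["fy"],i["cy"]],[0,0,1]])
    p=cv2.undistortPoints(np.array(uv,float).reshape(-1,1,2),K,np.array(i["dist"])).reshape(-1,2)
    P=np.array(i["pose"]); d=np.c_[p[:,0],-p[:,1],-np.ones(len(p))]@P[:3,:3].T
    return P[:3,3],d
def plane(n,uv,z,info=None):
    o,d=ray(n,uv,info); return o+d*((z-o[2])/d[:,2])[:,None]
E
python3 - <<'E'
from h import *
im=cv2.imread("pics/top0.png"); hsv=cv2.cvtColor(im,cv2.COLOR_BGR2HSV)
def blobs(n,m,mn=30):
    c,_=cv2.findContours(m,cv2.RETR_EXTERNAL,cv2.CHAIN_APPROX_NONE)
    for k in c:
        if cv2.contourArea(k)>mn: print(n,cv2.contourArea(k),cv2.boundingRect(k),np.round(cv2.boxPoints(cv2.minAreaRect(k)),1).tolist()); yield k
for k in blobs("orange",cv2.inRange(hsv,(5,150,120),(20,255,255))):
    b=cv2.boxPoints(cv2.minAreaRect(k))
    print(np.round(plane("top",b,0.155),4).tolist(), np.round(plane("top",[b.mean(0)],.155),4))
for k in blobs("red",cv2.inRange(hsv,(0,120,60),(5,255,255))|cv2.inRange(hsv,(170,120,60),(180,255,255))):
    b=cv2.boxPoints(cv2.minAreaRect(k)); print(np.round(plane("top",[b.mean(0)],.08),4))
c=[(157,140),(277,109),(309,234),(187,267)]
P=plane("top",c,.152); print(P.round(4)); print(np.linalg.norm(P-np.roll(P,-1,0),axis=1))
print("pip",plane("top",[(303,250),(318,290),(347,346),(330,338),(344,328)],.015).round(3))
o=im[220:360,170:370]; cv2.imwrite("pics/topcrop.png",cv2.resize(o,None,fx=4,fy=4,interpolation=2))
im=cv2.imread("pics/scene0.png"); o=im[130:230,170:320]; cv2.imwrite("pics/scenecrop.png",cv2.resize(o,None,fx=5,fy=5,interpolation=2))
hsv=cv2.cvtColor(im,cv2.COLOR_BGR2HSV)
for k in blobs("orange-s",cv2.inRange(hsv,(5,150,120),(20,255,255))): pass
E
```

```text
orange 162.5 (250, 277, 13, 22) [[249.5, 277.8999938964844], [257.8999938964844, 275.79998779296875], [263.3999938964844, 297.3999938964844], [254.89999389648438, 299.5]]
[[0.4681, 0.1195, 0.155], [0.4715, 0.104, 0.155], [0.4323, 0.095, 0.155], [0.4289, 0.1105, 0.155]] [[0.4502 0.1072 0.155 ]]
orange 2439.0 (311, 126, 58, 68) [[309.6000061035156, 137.8000030517578], [350.1000061035156, 124.30000305175781], [369.0, 181.0], [328.5, 194.5]]
[[0.7242, 0.0019, 0.155], [0.7478, -0.0746, 0.155], [0.6401, -0.1054, 0.155], [0.6169, -0.0296, 0.155]] [[ 0.6819 -0.0519  0.155 ]]
red 92.5 (205, 299, 13, 13) [[204.10000610351562, 302.20001220703125], [215.3000030517578, 297.70001220703125], [219.39999389648438, 308.0], [208.1999969482422, 312.5]]
[[0.4123 0.1997 0.08  ]]
[[0.7284 0.2876 0.152 ]
 [0.7816 0.0613 0.152 ]
 [0.5451 0.0085 0.152 ]
 [0.4906 0.2337 0.152 ]]
[0.23251038 0.2422347  0.23171645 0.24388083]
pip [[ 0.515  0.014  0.015]
 [ 0.431 -0.015  0.015]
 [ 0.313 -0.072  0.015]
 [ 0.33  -0.037  0.015]
 [ 0.35  -0.067  0.015]]
orange-s 304.0 (235, 263, 64, 57) [[232.3000030517578, 289.79998779296875], [254.5, 258.3999938964844], [300.3999938964844, 290.79998779296875], [278.20001220703125, 322.20001220703125]]
orange-s 108.0 (258, 151, 14, 13) [[254.5, 157.3000030517578], [260.20001220703125, 148.8000030517578], [272.3999938964844, 156.89999389648438], [266.70001220703125, 165.5]]
orange-s 105.5 (424, 26, 18, 12) [[423.29998779296875, 29.899999618530273], [430.20001220703125, 21.200000762939453], [441.6000061035156, 30.299999237060547], [434.70001220703125, 38.900001525878906]]
```

View pics/topcrop.png

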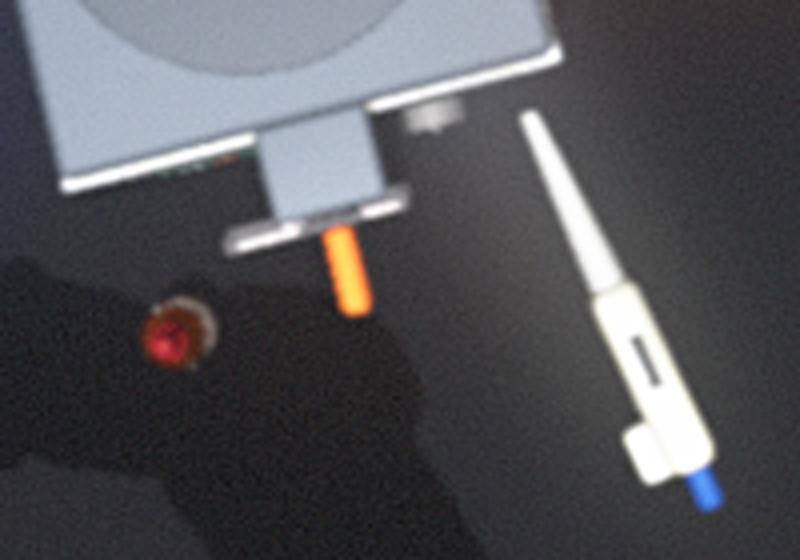

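View pics/scenecrop.png

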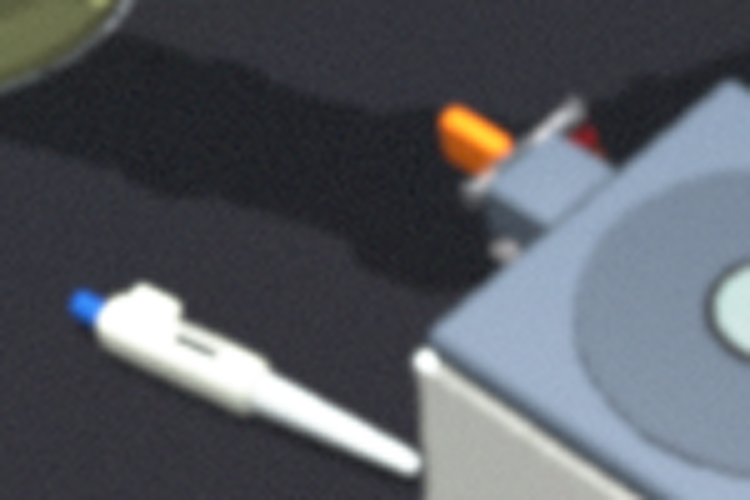

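Call:
{"method": "apply_moves", "body": {
  "angular": [
    [0,0,-0.155],
    [0,0,-0.155],
    [0,0,-0.155],
    [0,0,-0.155],
    [0,0,0]
  ],
  "translation": [
    [0,0,0],
    [0,0,0],
    [0,0,0],
    [0,0,0],
    [0,0,0]
  ],
  "jaw": [0.085,0.085,0.085,0.085,0.085]
}}

```text
t: 0.72
position: [0.2393, 0.5753, 0.228]
tool_rot: [[-0.97, -0.242, -0.002], [-0.242, 0.97, -0.006], [0.004, -0.006, -1.0]]
wrist_force: [-0.4, -0.1, -1.0]
width: 0.0856
```

```bash
cat >> h.py <<'E'
def delta(p):
    s=ctrl.sense(); R=np.array(s["tool_rot"]); d=np.array(p)-s["position"]
    print("pos",np.round(s["position"],4),"yaw y",np.arctan2(R[1,1],R[0,1]).round(4),"zaxis",R[:,2].round(3)); print("tool shift",(R.T@d).round(4),"dist",np.linalg.norm(d).round(4))
E
python3 -c "
from h import *
delta([.446,.1065,.231])"
```

```text
pos [0.2393 0.5753 0.228 ] yaw y 1.815 zaxis [-0.002 -0.006 -1.   ]
tool shift [-8.720e-02 -5.049e-01 -5.000e-04] dist 0.5123
```

Call:
{"method": "apply_moves", "body": {
  "angular": [
    [0,0,0.02],
    [0,0,0],
    [0,0,0],
    [0,0,0],
    [0,0,0],
    [0,0,0],
    [0,0,0],
    [0,0,0]
  ],
  "translation": [
    [-0.01,-0.055,0],
    [-0.01,-0.055,0],
    [-0.01,-0.055,0],
    [-0.01,-0.055,0],
    [-0.01,-0.055,0],
    [-0.01,-0.055,0],
    [-0.01,-0.055,0],
    [-0.01,-0.05,0]
  ],
  "jaw": [0.085,0.085,0.085,0.085,0.085,0.085,0.085,0.085]
}}

```text
t: 1.72
position: [0.4118, 0.1582, 0.2279]
tool_rot: [[-0.981, -0.194, -0.004], [-0.194, 0.981, -0.004], [0.005, -0.003, -1.0]]
wrist_force: [1.3, 0.1, 1.0]
width: 0.0852
```

```bash
python3 -c "
from h import *
delta([.446,.1065,.231])"
```

```text
pos [0.4118 0.1582 0.2279] yaw y 1.766 zaxis [-0.004 -0.004 -1.   ]
tool shift [-0.0235 -0.0573 -0.0031] dist 0.062
```

Call:
{"method": "apply_moves", "body": {
  "angular": [
    [0,0,-0.028],
    [0,0,0],
    [0,0,0]
  ],
  "translation": [
    [-0.012,-0.029,0],
    [-0.012,-0.028,0],
    [0,0,0]
  ],
  "jaw": [0.085,0.085,0.085]
}}

```text
t: 2.1
position: [0.4489, 0.1007, 0.2281]
tool_rot: [[-0.979, -0.202, -0.004], [-0.202, 0.979, -0.005], [0.005, -0.004, -1.0]]
wrist_force: [0.1, 0.6, -0.7]
width: 0.0851
```

```bash
python3 - <<'E'
from h import *
delta([.446,.1065,.231])
info=ctrl.camera_info("wrist"); im=ctrl.read_camera("wrist"); cv2.imwrite("pics/w1.png",im)
hsv=cv2.cvtColor(im,cv2.COLOR_BGR2HSV); m=cv2.inRange(hsv,(5,150,80),(20,255,255))
c,_=cv2.findContours(m,cv2.RETR_EXTERNAL,cv2.CHAIN_APPROX_NONE)
for k in c:
    if cv2.contourArea(k)>60:
        b=cv2.boxPoints(cv2.minAreaRect(k)); print(b.round().tolist()); print(plane("wrist",b,.155,info).round(4))
im=ctrl.read_camera("top"); cv2.imwrite("pics/top1.png",im)
print(np.round(info["pose"],3))
E
```

```text
pos [0.4489 0.1007 0.2281] yaw y 1.774 zaxis [-0.004 -0.005 -1.   ]
tool shift [ 0.0016  0.0063 -0.003 ] dist 0.0071
[[63.0, 411.0], [81.0, 409.0], [82.0, 418.0], [64.0, 420.0]]
[[ 0.6228 -0.0248  0.155 ]
 [ 0.6185 -0.012   0.155 ]
 [ 0.6259 -0.0109  0.155 ]
 [ 0.6303 -0.0237  0.155 ]]
[[34.0, 319.0], [103.0, 304.0], [109.0, 332.0], [41.0, 347.0]]
[[ 0.5496 -0.0476  0.155 ]
 [ 0.5287 -0.003   0.155 ]
 [ 0.5495  0.0028  0.155 ]
 [ 0.5711 -0.0428  0.155 ]]
[[277.0, 255.0], [277.0, 189.0], [300.0, 189.0], [300.0, 255.0]]
[[0.4704 0.1041 0.155 ]
 [0.4277 0.0954 0.155 ]
 [0.4248 0.1092 0.155 ]
 [0.4673 0.1186 0.155 ]]
[[373.0, 174.0], [392.0, 143.0], [417.0, 158.0], [399.0, 189.0]]
[[0.4066 0.1505 0.155 ]
 [0.3868 0.1561 0.155 ]
 [0.3924 0.1734 0.155 ]
 [0.4125 0.1681 0.155 ]]
[[-0.202 -0.942 -0.267  0.381]
 [ 0.979 -0.195 -0.052  0.088]
 [-0.003 -0.272  0.962  0.372]
 [ 0.     0.     0.     1.   ]]
```

View pics/w1.png

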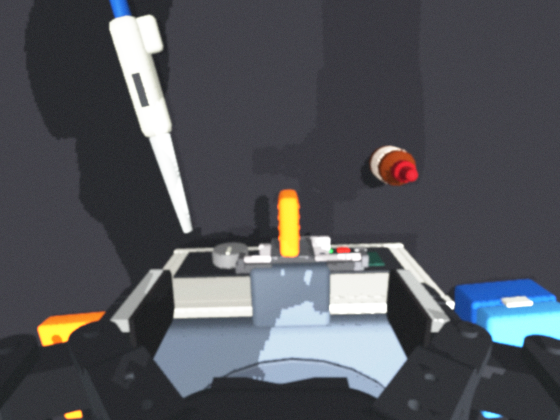

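The wrist view shows the tab at (288,222), upright and clear between the fingers, and it agrees with the top view to within 3 mm. The bottle is at (392,165), well to the left. I align and descend.

Call:
{"method": "apply_moves", "body": {
  "angular": [
    [0,0,-0.02],
    [0,0,0],
    [0,0,0],
    [0,0,0]
  ],
  "translation": [
    [0.002,0.006,0],
    [0,0,0.03],
    [0,0,0.03],
    [0,0,0]
  ],
  "jaw": [0.085,0.085,0.085,0.085]
}}

```text
t: 2.7
position: [0.4419, 0.1142, 0.1677]
tool_rot: [[-0.972, -0.234, -0.003], [-0.234, 0.972, -0.002], [0.003, -0.001, -1.0]]
wrist_force: [-0.3, 0.1, -0.3]
width: 0.0852
```

```bash
python3 - <<'E'
from h import *
delta([.4455,.1068,.123])
E
```

```text
pos [0.4419 0.1142 0.1677] yaw y 1.8068 zaxis [-0.003 -0.002 -1.   ]
tool shift [-0.0019 -0.008   0.0447] dist 0.0455
```

Call:
{"method": "apply_moves", "body": {
  "angular": [
    [0,0,0.012],
    [0,0,0],
    [0,0,0],
    [0,0,0]
  ],
  "translation": [
    [-0.002,-0.007,0],
    [0,0,0.022],
    [0,0,0.022],
    [0,0,0]
  ],
  "jaw": [0.06,0.06,0.06,0.06]
}}

```text
t: 3.2
position: [0.4486, 0.109, 0.1276]
tool_rot: [[-0.975, -0.222, 0.005], [-0.222, 0.975, -0.0], [-0.005, -0.001, -1.0]]
wrist_force: [-0.1, -0.1, 0.5]
width: 0.0598
```

```bash
python3 - <<'E'
from h import *
delta([.4455,.1068,.123])
im=ctrl.read_camera("wrist"); cv2.imwrite("pics/w2.png",im)
im=ctrl.read_camera("scene"); cv2.imwrite("pics/s2.png",cv2.resize(im[100:250,170:370],None,fx=4,fy=4))
E
```

```text
pos [0.4486 0.109  0.1276] yaw y 1.7945 zaxis [ 0.005 -0.    -1.   ]
tool shift [ 0.0036 -0.0014  0.0046] dist 0.006
```

View pics/w2.png

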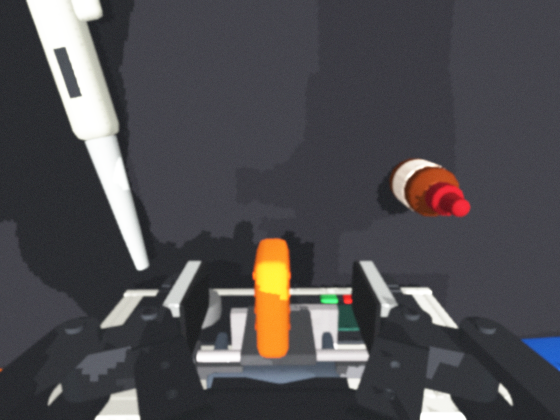

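View pics/s2.png

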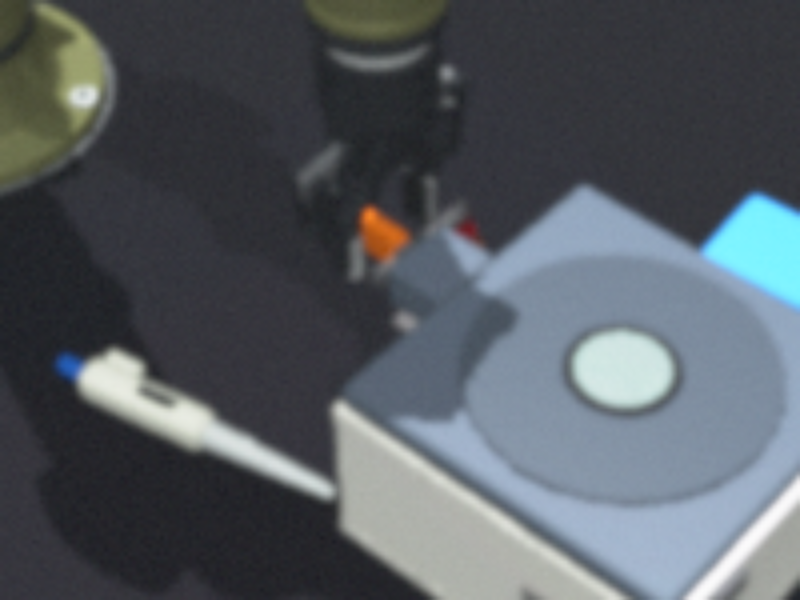

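The tab at (272,298) sits nearly centred between the fingers, and the residual agrees with the computed 1.5 mm. I make the small correction and close.

Call:
{"method": "apply_moves", "body": {
  "angular": [
    [0,0,0],
    [0,0,0],
    [0,0,0],
    [0,0,0],
    [0,0,0],
    [0,0,0]
  ],
  "translation": [
    [0.0035,-0.001,0.004],
    [0,0,0],
    [0,0,0],
    [0,0,0],
    [0,0,0],
    [0,0,0]
  ],
  "jaw": [0.06,0.04,0.03,0.02,0.008,0.008],
  "squeeze": 40
}}

```text
t: 4.05
position: [0.4476, 0.1062, 0.127]
tool_rot: [[-0.975, -0.221, 0.011], [-0.221, 0.975, -0.001], [-0.011, -0.003, -1.0]]
wrist_force: [1.3, -3.0, 2.0]
width: 0.0113
```

```bash
python3 - <<'E'
from h import *
delta([.4455,.1068,.123])
s=ctrl.sense(); print(s["wrist_force"],s["width"])
im=ctrl.read_camera("wrist"); cv2.imwrite("pics/w3.png",im)
E
```

```text
pos [0.4476 0.1062 0.127 ] yaw y 1.7941 zaxis [ 0.011 -0.001 -1.   ]
tool shift [0.002  0.001  0.0039] dist 0.0045
[ 1.29907886 -3.04537206  2.04054099] 0.011306222577600923
```

View pics/w3.png

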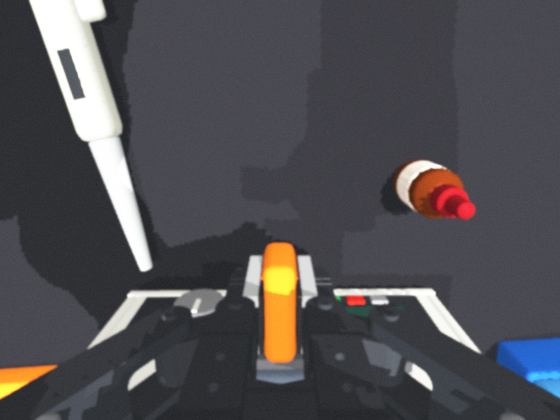

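Call:
{"method": "apply_moves", "body": {
  "angular": [
    [0,0,0],
    [0,0,0],
    [0,0,0],
    [0,0,0]
  ],
  "translation": [
    [0,0.004,0],
    [0,0.004,0],
    [0,0.004,0],
    [0,0,0]
  ],
  "jaw": [0.005,0.005,0.005,0.005],
  "squeeze": 60
}}

```text
t: 4.6
position: [0.4455, 0.1152, 0.127]
tool_rot: [[-0.975, -0.22, 0.012], [-0.22, 0.976, -0.004], [-0.01, -0.007, -1.0]]
wrist_force: [1.7, -7.1, 1.6]
width: 0.011
```

```bash
cat >> h.py <<'E'
def st():
    s=ctrl.sense(); p=np.array(s["position"]); a=.2235; ex=np.array([np.cos(a),np.sin(a),0]); ey=np.array([-np.sin(a),np.cos(a),0])
    q=p-np.array([.4476,.1062,.127]); f=np.array(s["wrist_force"])
    R=np.array(s["tool_rot"])
    print("dx %.4f dy %.4f dz %.4f | F x %.1f y %.1f z %.1f | w %.4f"%(q@ex,q@ey,q[2],f@ex,f@ey,f[2],s["width"]), "t",s["t"],"zax",R[:,2].round(3), "T",np.round(s["wrist_torque"],2))
E
python3 -c "
from h import *
st()"
```

```text
dx -0.0001 dy 0.0092 dz -0.0000 | F x 0.1 y -7.3 z 1.6 | w 0.0110 t 4.6 zax [ 0.012 -0.004 -1.   ] T [-0.79 -0.29  0.44]
```

Call:
{"method": "apply_moves", "body": {
  "angular": [
    [0,0,0],
    [0,0,0],
    [0,0,0]
  ],
  "translation": [
    [0,0.004,0],
    [0,0.003,0],
    [0,0.001,0]
  ],
  "jaw": [0.005,0.005,0.005]
}}

```text
t: 4.97
position: [0.4445, 0.1197, 0.127]
tool_rot: [[-0.976, -0.218, 0.012], [-0.218, 0.976, -0.009], [-0.01, -0.011, -1.0]]
wrist_force: [1.6, -7.0, 2.7]
width: 0.0111
```

```bash
python3 - <<'E'
from h import *
st()
i=ctrl.camera_info("top");im=ctrl.read_camera("top"); cv2.imwrite("pics/t3.png",cv2.resize(im[220:340,190:350],None,fx=5,fy=5))
st()
E
```

```text
dx -0.0001 dy 0.0139 dz -0.0000 | F x -0.0 y -7.1 z 2.7 | w 0.0111 t 4.975 zax [ 0.012 -0.009 -1.   ] T [-0.78 -0.19  0.5 ]
dx -0.0001 dy 0.0139 dz 0.0000 | F x -0.6 y -8.2 z 2.7 | w 0.0112 t 5.025 zax [ 0.012 -0.009 -1.   ] T [-0.84 -0.26  0.52]
```

View pics/t3.png

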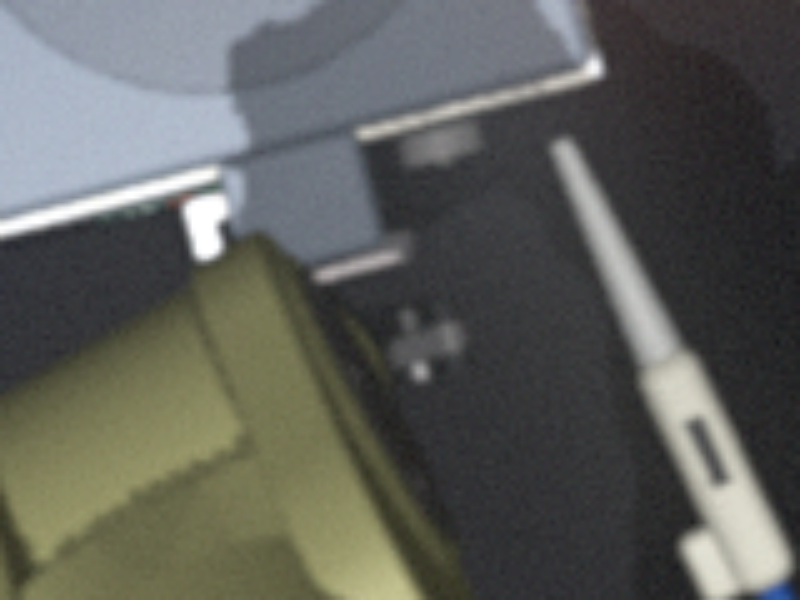

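The fork has slid left: its light part is now visible at (205,225), left of the nose. I keep pulling until I feel the stop.

Call:
{"method": "apply_moves", "body": {
  "angular": [
    [0,0,0],
    [0,0,0],
    [0,0,0]
  ],
  "translation": [
    [0,0.003,0],
    [0,0.002,0],
    [0,0,0]
  ],
  "jaw": [0.005,0.005,0.005]
}}

```text
t: 5.4
position: [0.4441, 0.1209, 0.127]
tool_rot: [[-0.976, -0.215, 0.013], [-0.215, 0.976, -0.013], [-0.01, -0.016, -1.0]]
wrist_force: [1.6, -7.4, 2.6]
width: 0.011
```

```bash
python3 - <<'E'
from h import *
st()
E
```

```text
dx -0.0001 dy 0.0151 dz 0.0000 | F x -0.1 y -7.6 z 2.6 | w 0.0110 t 5.4 zax [ 0.013 -0.013 -1.   ] T [-0.68 -0.25  0.57]
```

Call:
{"method": "apply_moves", "body": {
  "angular": [
    [-0.014,0,-0.006],
    [-0.005,0,0],
    [0,0,0]
  ],
  "translation": [
    [0,0.004,0],
    [0,0.004,0],
    [0,0.004,0]
  ],
  "jaw": [0.005,0.005,0.005]
}}

```text
t: 5.78
position: [0.4434, 0.1239, 0.1269]
tool_rot: [[-0.976, -0.215, 0.01], [-0.216, 0.976, -0.005], [-0.009, -0.007, -1.0]]
wrist_force: [4.9, -17.6, 3.9]
width: 0.0114
```

```bash
python3 - <<'E'
from h import *
st()
info=ctrl.camera_info("wrist");im=ctrl.read_camera("wrist"); cv2.imwrite("pics/w4.png",im)
st()
E
```

```text
dx -0.0002 dy 0.0182 dz -0.0001 | F x 0.9 y -18.3 z 3.9 | w 0.0114 t 5.775 zax [ 0.01  -0.005 -1.   ] T [-3.12 -0.95  0.53]
dx -0.0002 dy 0.0181 dz -0.0001 | F x 0.3 y -18.1 z 3.0 | w 0.0112 t 5.825 zax [ 0.01  -0.005 -1.   ] T [-2.95 -0.95  0.58]
```

View pics/w4.png

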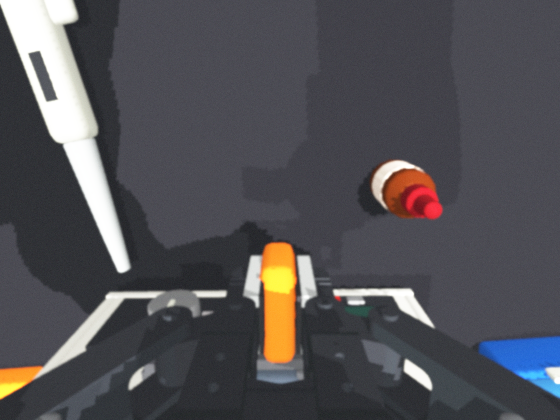

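The force rose to 18 N at 18 mm of travel, so the latch is at its stop with no slip in the grip. I lift a little first and check the vertical force.

Call:
{"method": "apply_moves", "body": {
  "angular": [
    [0,0,0],
    [0,0,0],
    [0,0,0]
  ],
  "translation": [
    [0,0.002,-0.003],
    [0,0.002,-0.003],
    [0,0.002,-0.003]
  ],
  "jaw": [0.005,0.005,0.005]
}}

```text
t: 6.2
position: [0.4437, 0.1235, 0.1348]
tool_rot: [[-0.977, -0.212, 0.01], [-0.212, 0.977, -0.013], [-0.007, -0.015, -1.0]]
wrist_force: [6.5, -9.3, -5.6]
width: 0.011
```

```bash
python3 - <<'E'
from h import *
st()
E
```

```text
dx 0.0000 dy 0.0177 dz 0.0078 | F x 4.3 y -10.6 z -5.6 | w 0.0110 t 6.2 zax [ 0.01  -0.013 -1.   ] T [-1.39 -0.49  0.69]
```

The lid came up 8 mm at about 6 N, so it is free. I carry on along the arc.

Call:
{"method": "apply_moves", "body": {
  "angular": [
    [-0.01,0,-0.006],
    [-0.003,0,0],
    [-0.003,0,0],
    [-0.003,0,0],
    [-0.003,0,0]
  ],
  "translation": [
    [0,0.001,-0.006],
    [0,0.001,-0.008],
    [-0.001,0.001,-0.008],
    [-0.001,0.001,-0.008],
    [-0.001,0.001,-0.008]
  ],
  "jaw": [0.005,0.005,0.005,0.005,0.005]
}}

```text
t: 6.82
position: [0.4473, 0.1213, 0.1707]
tool_rot: [[-0.977, -0.215, 0.004], [-0.215, 0.977, -0.001], [-0.003, -0.002, -1.0]]
wrist_force: [6.8, -7.4, -5.0]
width: 0.0108
```

```bash
python3 - <<'E'
from h import *
st()
E
```

```text
dx 0.0031 dy 0.0148 dz 0.0437 | F x 4.9 y -8.7 z -5.0 | w 0.0108 t 6.825 zax [ 0.004 -0.001 -1.   ] T [-1.41 -0.52  0.58]
```

Call:
{"method": "apply_moves", "body": {
  "angular": [
    [0,0,0],
    [0,0,0],
    [0,0,0],
    [0,0,0],
    [0,0,0],
    [0,0,0],
    [0,0,0],
    [0,0,0]
  ],
  "translation": [
    [-0.002,0.001,-0.01],
    [-0.002,0.001,-0.01],
    [-0.003,0.001,-0.011],
    [-0.003,0.001,-0.011],
    [-0.004,0.001,-0.011],
    [-0.004,0.001,-0.011],
    [-0.004,0.001,-0.011],
    [-0.004,0.001,-0.009]
  ],
  "jaw": [0.005,0.005,0.005,0.005,0.005,0.005,0.005,0.005]
}}

```text
t: 7.82
position: [0.469, 0.1234, 0.2492]
tool_rot: [[-0.977, -0.212, -0.011], [-0.212, 0.977, -0.02], [0.015, -0.017, -1.0]]
wrist_force: [1.9, -6.9, -4.4]
width: 0.0108
```

```bash
python3 - <<'E'
from h import *
st()
E
```

```text
dx 0.0247 dy 0.0121 dz 0.1222 | F x 0.3 y -7.1 z -4.4 | w 0.0108 t 7.825 zax [-0.011 -0.02  -1.   ] T [-0.75  0.39  0.71]
```

Call:
{"method": "apply_moves", "body": {
  "angular": [
    [-0.008,0,0],
    [-0.006,0,0],
    [-0.004,0,0],
    [-0.002,0,0],
    [0,0,0],
    [0,0,0],
    [0,0,0]
  ],
  "translation": [
    [-0.004,0.001,-0.009],
    [-0.005,0.001,-0.01],
    [-0.005,0.001,-0.01],
    [-0.004,0.001,-0.007],
    [-0.002,0.001,-0.003],
    [0,0,0],
    [0,0,0]
  ],
  "jaw": [0.005,0.005,0.005,0.005,0.005,0.005,0.005]
}}

```text
t: 8.7
position: [0.4847, 0.1233, 0.281]
tool_rot: [[-0.977, -0.211, -0.033], [-0.211, 0.977, -0.016], [0.036, -0.009, -0.999]]
wrist_force: [1.0, -5.0, -1.9]
width: 0.0106
```

```bash
python3 - <<'E'
from h import *
st()
for n in ["scene","wrist"]:
    cv2.imwrite(f"pics/{n}9.png",ctrl.read_camera(n)); st()
E
```

```text
dx 0.0400 dy 0.0085 dz 0.1540 | F x -0.1 y -5.1 z -1.9 | w 0.0106 t 8.7 zax [-0.033 -0.016 -0.999] T [-0.42 -0.27  0.72]
dx 0.0400 dy 0.0084 dz 0.1539 | F x -0.3 y -6.1 z -1.7 | w 0.0108 t 8.75 zax [-0.034 -0.017 -0.999] T [-0.45 -0.31  0.78]
dx 0.0400 dy 0.0084 dz 0.1540 | F x -0.9 y -6.6 z -1.8 | w 0.0109 t 8.8 zax [-0.033 -0.016 -0.999] T [-0.48 -0.34  0.76]
```

View pics/scene9.png

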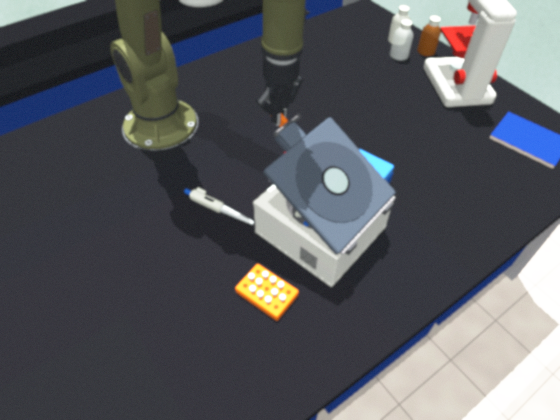

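View pics/wrist9.png

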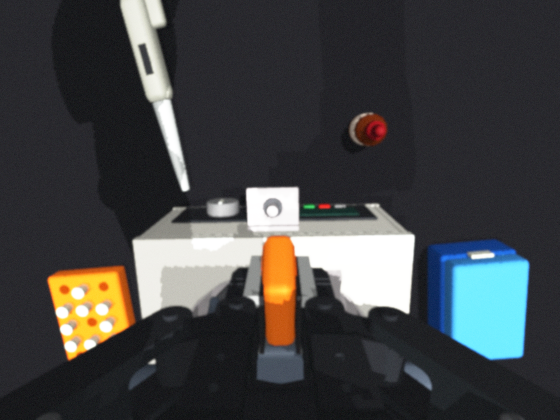

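The lid stands at about 0.5 rad with the tab firmly between the pads. The ball pin is bare at (272,210) and the bystanders have not moved. I check that it holds steady.

Call:
{"method": "apply_moves", "body": {
  "angular": [
    [0,0,0],
    [0,0,0],
    [0,0,0],
    [0,0,0]
  ],
  "translation": [
    [-0.002,0,-0.004],
    [-0.001,0,-0.003],
    [0,0,0],
    [0,0,0]
  ],
  "jaw": [0.005,0.005,0.005,0.005]
}}

```text
t: 9.3
position: [0.4869, 0.1211, 0.2841]
tool_rot: [[-0.976, -0.212, -0.04], [-0.211, 0.977, -0.022], [0.044, -0.013, -0.999]]
wrist_force: [1.1, -5.0, -2.9]
width: 0.0111
```

```bash
python3 - <<'E'
from h import *
for _ in range(8):
    st(); ctrl.read_camera("top")
s=ctrl.sense(); print(np.round(s["joint_vel"],4)); print("theta",np.arcsin((s["position"][2]-.127)/.322))
E
```

```text
dx 0.0416 dy 0.0058 dz 0.1571 | F x 0.0 y -5.1 z -2.9 | w 0.0111 t 9.3 zax [-0.04  -0.022 -0.999] T [-0.08 -0.07  0.78]
dx 0.0416 dy 0.0058 dz 0.1570 | F x 0.2 y -5.5 z -1.6 | w 0.0111 t 9.35 zax [-0.04  -0.022 -0.999] T [-0.09 -0.1   0.72]
dx 0.0417 dy 0.0058 dz 0.1571 | F x -0.2 y -6.0 z -2.5 | w 0.0108 t 9.4 zax [-0.04  -0.022 -0.999] T [-0.13 -0.06  0.75]
dx 0.0417 dy 0.0057 dz 0.1572 | F x -0.7 y -5.4 z -2.7 | w 0.0114 t 9.45 zax [-0.04  -0.021 -0.999] T [-0.13 -0.1   0.72]
dx 0.0417 dy 0.0057 dz 0.1572 | F x -1.0 y -5.5 z -2.2 | w 0.0112 t 9.5 zax [-0.04  -0.022 -0.999] T [-0.16 -0.07  0.74]
dx 0.0417 dy 0.0057 dz 0.1572 | F x 0.2 y -5.7 z -2.7 | w 0.0110 t 9.55 zax [-0.04  -0.022 -0.999] T [-0.21 -0.12  0.71]
dx 0.0417 dy 0.0058 dz 0.1573 | F x -0.2 y -5.1 z -2.4 | w 0.0112 t 9.6 zax [-0.04  -0.021 -0.999] T [-0.18 -0.09  0.73]
dx 0.0417 dy 0.0058 dz 0.1573 | F x -0.3 y -6.0 z -2.6 | w 0.0112 t 9.65 zax [-0.04  -0.021 -0.999] T [-0.12 -0.15  0.74]
[-0.0016 -0.0012  0.0013 -0.0004  0.0009 -0.0013 -0.0013]
theta 0.5102506781508337
```

It holds still at about 0.51 rad, so I hand in.

```bash
python3 -c "
from rig import ctrl
print(ctrl.sign_off())"
```

```text
the job is handed in; nothing more can be done
None
```

The lid is unlatched and held about 0.51 rad (29°) open by the orange tab, and I handed the job in at t ≈ 9.7 s.

- **Unlatching:** I gripped the tab with the tool pointing down and pulled it left until it hit its stop. The tool had travelled 18 mm and the side force had jumped to 18 N. The wrist picture showed no slip in the grip.
- **Lifting:** I eased the lid up and the vertical force stayed at about 6 N, so it was not still hooked. I then followed the hinge arc. The tool's backward shift matched the 322 mm radius to within about 1 mm for most of the lift.
- **Last checks:** Over the final 0.35 s the tool moved no more than 0.2 mm. The grip was on the tab at 11 mm opening with 60 N set, and the fingers carried about 2.5 N of lid weight. The pictures showed the ball pin bare and no bystander visibly moved.
- **What was off:**
  - The tool crept about 12 mm back to the right, with the spring, as the lid rose; it was about 3 mm by 0.14 rad, so the latch was still clear of the ball.
  - The tool also tilted by about 0.045 rad.
  - I judged the opening angle from the tool's height, because the hinge itself cannot be read.

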